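# Probe the drilled leg hole and show the gauge under the bench lamp

## Robot

A 6-joint arm with a two-finger parallel gripper is mounted at the origin on the work surface. World frame = base frame: x ahead of the robot, y to its left, z up, the work surface at z = 0. Lengths are in m, angles in rad, forces in N, time in s.
With the tool pointing down it reaches from about 0.375 to 0.825 m from the base axis. Payload 5.5 kg.
Tool frame: the origin (TCP) lies midway between the tips of the shut fingers; the grasp point (between the pads) lies bot.grip_point_offset behind it (bot.grip_point_offset is the distance from the TCP to the grasp point, in m); z points along the fingers, y is the line along which they close (so a half turn about z gives the same grasp; the last joint's range is limited). The gripper opens to 85 mm and grips with 20 to 120 N. Pads are 22 mm wide; open, the fingers measure 114 mm over their backs; the gripper's body (76 mm by 85 mm) begins 54 mm behind the grasp point. The pads swing forward as they close: fully open they stand 13 mm farther back than shut.
Start: joints at [1.268, 0.314, -0.047, 1.21, 0, 1.571], TCP at [0.179, 0.573, 0.231] pointing down, gripper open.
Joint ranges: [-2.67, 2.67], [-0.69, 1.73], [-1.03, 1.25], [-2.08, 2.16], [-1.42, 1.45], [-3.14, 3.14]. Speed limits (rad/s): [2.39, 2.39, 3.01, 3.14, 3.14, 3.14].

## Interface

Orientations are given as a rotation vector (axis times angle).
In Python, from station import bot gives the robot as it stands.
- The arm moves only by the tool jog_arm, never from a script. Its argument "increments" is a list of rows, each an object with "rotation": the turn, a rotation vector about the tool's x, y, z in degrees, a list of three; "travel": the shift along the tool's x, y, z in mm, a list of three; "jaw": the opening, from 0 (shut) to 1 (fully open). In form: [{"rotation": [rx, ry, rz], "travel": [dx, dy, dz], "jaw": jaw}, ...]. A call has 1 to 5 rows; each row shifts and turns the commanded pose from where the row before left it, along the tool's axes as they then stand; what a row does not reach is not made up. A row lasts 1/12 s, in which the tool goes at most 41.7 mm and 7.16 degrees, less where a joint would pass 70% of its speed; a pose out of reach is approached as far as the arm can. A call with a gripper value outside its range is refused whole. The fingers move at their own pace and stop on an object; "squeeze" is the grip in N (left out, the last holds). Time passes only in rows, so rows that do not move let the fingers close. It gives the time, the measured TCP pose, the force, the opening and the grip force at its end, in the units of the state.
- bot.sense(): the state, without advancing time (a new reading comes with each control period).
- bot.capture(name): name is "scene" or "top" or "wrist"; returns a dict with "image" (480x640x3 uint8, blue, green, red), "fx", "fy", "cx", "cy" (pixels), "view" (4x4, takes a point from world to camera coordinates). Camera axes: x right, y down, z forward; pixel columns grow to the right and rows downward; lengths in m; the calibration is good to about 2 mm. A picture is of the moment at which its call begins. There is no depth.
- bot.sign_off(): hands the job in; it is judged then, once.
The state is a dict: "t": time; "q": joint angles; "joint_velocities": joint speeds; "joint_torque": joint torques, N m; "tool_pos": TCP position; "orientation": TCP orientation; "ft_force": force on the tool from outside, world axes, zero at the start; "ft_torque": the same for the moment, N m; "gripper_width": opening from 0.0 (shut) to 1.0 (fully open); "finger_force": force on a finger pad.
Only numpy, scipy, OpenCV 4.12 (cv2) and the standard library are available. Lean on these libraries where they do the work, as an engineer would, in place of code of your own. Each camera call takes 0.05 s, during which the arm holds its last target. There are 200 camera calls.

## Task

First swing the bench lamp by its knob so that its head is centred over the round rubber pad, and let go of it. Then pick up the depth gauge (the wooden handle with a steel collar, not the plain awl), push its rod down the sloping guide tube until the collar stops against the tube's mouth, and draw it right out again. Finish still holding the gauge, steady and level, with its tip in the free space between the lamp head and the rubber pad, touching neither, so that the tip can be read; the lamp stays over the pad and the awl and other bench clutter stay where they are.

Things in the scene. Friction and masses are not known exactly. Their poses are not given: they have to be found in the camera images.
- lamp_arm (a joint): stiff hinge of the lamp arm about the upright axis of the lamp's post (rad). At 0 the arm points along the lamp's own -y; growing values turn it clockwise seen from above (towards the lamp's -x). Range -0.7 to 1.3. Friction (0.6 N m, about 2.5 N at the knob) makes it stay where it is left. The arm is a level double bar 240 mm from post axis to head centre, its top 229 mm above the table
- lamp: bench lamp, fixed: dark steel disc foot 116 mm across with an upright post; origin under the post's axis at the table, z up. The top of the post with the arm's hub reaches 253 mm
- lamp_head (a point): centre of the underside of the lamp's round grey shade, 192 mm above the table; shade 96 mm across at the bottom, its flat top 44 mm wide at 238 mm height. It turns with the arm
- lamp_knob (a point): on the upright round black knob on top of the shade: 22 mm thick, from 238 to 279 mm above the table, easily gripped from above; this point lies on its axis at 262 mm height, straight above lamp_head
- pad: round black rubber reading pad fixed on the table, 90 mm across, 3 mm thick; origin at the centre of its underside. It always lies under the arc that the lamp head sweeps, within 10 mm
- gauge: depth gauge lying on the table, loose, about 0.14 kg: square wooden handle 100 mm long, 30 x 30 mm, then a steel collar 27 mm across and 12 mm thick, then a steel rod 8 mm thick with dark rings, the last 8 mm tapering to a 4 mm tip. Origin at the centre of the underside of the handle; x points along the rod to the tip, z up; the axis of handle, collar and rod lies 15 mm above the origin
- gauge_collar (a point): centre of the collar's front face (the face towards the tip), 62 mm from the handle's centre along x
- gauge_tip (a point): end of the rod, on its axis: 157 mm from the handle's centre, 95 mm beyond the collar's front face
- guide: steel guide tube held in a fixed wooden cradle: outside 30 mm, bore 13 mm, 105 mm long, open at the mouth. Origin at the centre of the mouth, 105 mm above the table; x points along the bore into the tube, sloping 20 degrees down and away from the robot; y is level. It is rigid and does not move
- jig: fixed wooden cradle of the guide tube, 98 mm high; origin on the table 55 mm beyond the mouth. Cheeks 20 mm thick stand 20 to 40 mm either side of the tube, starting about 33 mm beyond the mouth; a 14 mm thick, 100 mm wide base board starts level with the mouth
- awl: bystander: awl with the same wooden handle as the gauge (100 x 30 x 30 mm) but no collar and a shorter pointed 8 mm blade (72 mm); lies near the gauge, they may have changed places. Origin at the centre of the handle's underside, x along the blade
- tape: bystander: black tape measure, 62 x 34 x 55 mm, origin under its centre
- jar: bystander: clear screw-lid jar, 68 mm across, 85 mm high, origin under its centre
- finial: bystander: turned wooden finial, 84 mm across, 140 mm high, origin under its centre
- offcut: bystander: dark wood offcut, 75 x 35 x 20 mm, origin under its centre
- hammer: bystander: hammer lying along its x axis, about 300 mm long
- clamp: bystander: bar clamp lying flat, 240 mm long, 20 mm high, origin under the middle of its bar

How it is judged:
On the way, in this order (a step that is already met when the one before it is completed fails the run):
1. the lamp head hangs over the rubber pad and the lamp has been let go (horizontal distance between lamp_head and pad below 0.03 m and contact force between lamp and anything else below 0.1 N), for 0.2 s.
2. the gauge's rod is in the guide tube with its collar stopped against the mouth (distance between gauge_collar and guide below 0.006 m and angle between the x axis of gauge and the x axis of guide, either way round below 0.09 rad and contact force between gauge and guide above 0.5 N and contact force between gauge and the fingers above 1 N).
3. the gauge is drawn right out of the tube, in the gripper (x of gauge_tip in the frame of guide below -0.01 m and contact force between gauge and guide below 0.1 N and contact force between gauge and the fingers above 1 N), for 0.1 s.
At the end, for the whole second after the job is handed in: The gripper holds the gauge still and off the table, touching neither lamp, pad nor tube; its rod is level within about 7 degrees; its tip is within 45 mm sideways of the lamp head's centre and 20 to 180 mm above the table; the lamp head's centre is within 30 mm sideways of the pad's centre (horizontal distance between lamp_head and pad below 0.03 m and horizontal distance between gauge_tip and lamp_head below 0.045 m and height (world z) of gauge_tip between 0.02 and 0.18 m and angle between gauge's own x axis and vertical between 1.45 and 1.69 rad and height (world z) of gauge above 0.012 m and linear speed of gauge below 0.02 m/s and angular speed of gauge below 0.1 rad/s and contact force between gauge and the fingers above 1 N and contact force between gauge and lamp below 0.1 N and contact force between gauge and pad below 0.1 N and contact force between gauge and guide below 0.1 N); the arm keeps its last pose, push and grip.
It fails at once if the awl or other bench clutter is pushed more than 40 mm away (distance of any of awl, tape, jar, finial, offcut, hammer, clamp from where it was at the start of the episode above 0.04 m).
It also fails if it takes over 61 s, if anything falls off the work surface, if the arm or the gripper's body presses on something with over 40 N, if the wrist force passes 120 N, or if a joint passes its speed limit or range.

## Working session

There is one attempt and no reset: what is moved stays moved. The work goes in short steps, Python scripts to look and compute and a tool call to move; the robot and the scene stay as the last step left them, time stands still between calls to the robot, and variables do not carry over. Pictures are saved under pics/ and viewed, at most 10 in all, crops included, and the job is handed in when it is done.

Besides the shell and the picture viewer there is one more tool, called after ">>>" as a command line: name --argument value ..., lists and objects as JSON in quotes. jog_arm: Moves the arm, as the interface text tells. Its arguments: {"type":"object","properties":{"increments":{"type":"array"},"squeeze":{"type":"number"}},"required":["increments"]}

```bash
ls; mkdir -p pics; python3 - <<'E'
from station import bot
import cv2,numpy as np,pickle
d={}
for n in("scene","top"):
    c=bot.capture(n);d[n]=c;cv2.imwrite(f"pics/{n}0.png",c["image"]);print(n,c["fx"],c["fy"],c["cx"],c["cy"]);print(np.round(c["view"],4).tolist())
pickle.dump(d,open("c0.pkl","wb"))
print(bot.grip_point_offset,bot.sense())
E
```

```text
pics
scene 474.89831907094873 474.89831907094873 315.9519863455458 239.88988371374617
[[-0.1618, 0.9868, 0.0105, 0.0165], [0.7478, 0.1296, -0.6511, -0.3252], [-0.6439, -0.0975, -0.7589, 1.999], [0.0, 0.0, 0.0, 1.0]]
top 496.62641985219403 496.62641985219403 317.19877041955505 241.51375548364857
[[0.0076, -0.9999, 0.0101, 0.0515], [-0.9934, -0.0087, -0.1143, 0.5825], [0.1144, -0.0092, -0.9934, 1.413], [0.0, 0.0, 0.0, 1.0]]
0.0187 {'t': 0.1, 'q': array([ 1.26799410e+00,  3.14206391e-01, -4.79841003e-02,  1.21016662e+00,
       -2.77851992e-06,  1.57081228e+00]), 'joint_velocities': array([ 0.0013651 , -0.00193263,  0.00152718,  0.00132102,  0.00021702,
        0.0005508 ]), 'joint_torque': array([-3.51755789e-04, -5.40768707e+01,  3.40540838e+01,  1.11924889e-02,
       -1.48062786e-04,  3.57784756e-06]), 'tool_pos': array([0.1787662 , 0.57221485, 0.23048794]), 'orientation': array([-4.73815110e-01, -3.10542044e+00,  2.42410354e-03]), 'ft_force': array([-0.17453607, -0.45872627, -0.30462782]), 'ft_torque': array([-0.01846296,  0.04046779, -0.02153685]), 'finger_force': 0.0, 'gripper_width': 0.997072908142791}
```

View pics/scene0.png

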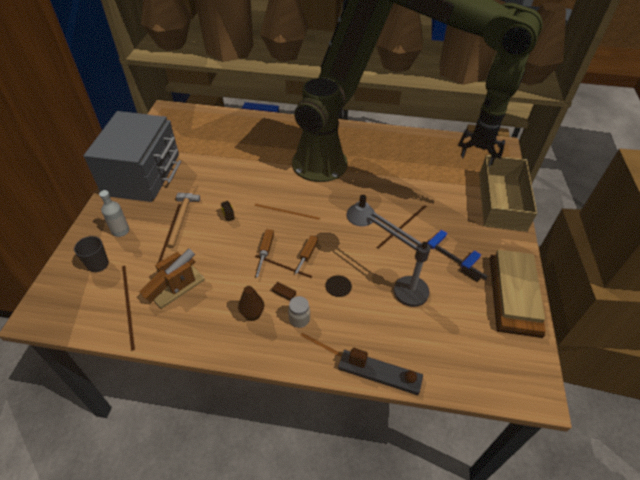

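View pics/top0.png

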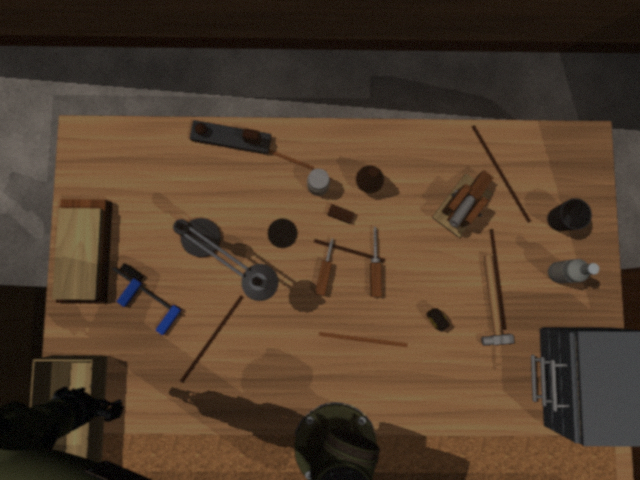

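The scene view shows the lamp (foot about (411,291), knob (362,202)), the pad (338,286), two tools at (265,250) and (306,253), and the jig (172,275). In the top view the foot is at (200,237), head (260,282), pad (282,233), tools (326,268) and (376,265), and tube (462,209). Next I'll zoom in on the tools and the tube.

```bash
python3 - <<'E'
import cv2,pickle,numpy as np
d=pickle.load(open("c0.pkl","rb"))
t=d["top"]["image"];s=d["scene"]["image"]
def cr(im,x,y,w,h,W,H): return cv2.convertScaleAbs(cv2.resize(im[y:y+h,x:x+w],(W,H),interpolation=cv2.INTER_CUBIC),alpha=1.6)
a=np.hstack([cr(t,310,220,80,60*5//4+5,400,400),cr(t,430,165,70,70,400,400)])
b=np.hstack([cr(s,130,240,80,40,400,200),cr(s,250,225,80,40,400,200)])
cv2.imwrite("pics/crop.png",np.vstack([a,b]))
E
```

```text
(no output)
```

View pics/crop.png

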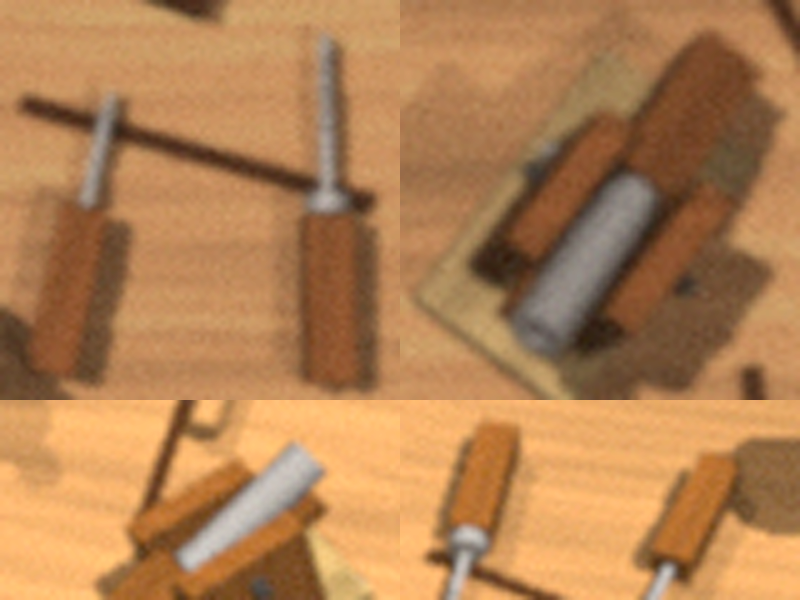

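The crop shows the gauge (with collar) is the right-hand tool in the top view: tip about (374.8,227.6), collar (375.4,260), handle back (376.4,296). The awl is at x≈326. The tube mouth is at top (453,224) and scene (191.6,251.6). Now I'll measure these.

```bash
cat > h.py <<'E'
import numpy as np,cv2,pickle
def ray(c,p):
    V=np.asarray(c["view"]);R=V[:3,:3];o=-R.T@V[:3,3]
    d=R.T@np.array([(p[0]-c["cx"])/c["fx"],(p[1]-c["cy"])/c["fy"],1.]);return o,d/np.linalg.norm(d)
def plane(c,p,z):
    o,d=ray(c,p);return o+d*(z-o[2])/d[2]
def tri(c1,p1,c2,p2):
    o1,d1=ray(c1,p1);o2,d2=ray(c2,p2)
    s=np.linalg.lstsq(np.c_[d1,-d2],o2-o1,rcond=None)[0];a=o1+s[0]*d1;b=o2+s[1]*d2
    return (a+b)/2,np.linalg.norm(a-b)
def proj(c,P):
    q=np.asarray(c["view"])[:3,:3]@P+np.asarray(c["view"])[:3,3]
    return np.array([c["fx"]*q[0]/q[2]+c["cx"],c["fy"]*q[1]/q[2]+c["cy"]])
def blob(m,x,y,r):
    k=np.zeros_like(m);k[y-r:y+r,x-r:x+r]=m[y-r:y+r,x-r:x+r]
    n,l,s,c=cv2.connectedComponentsWithStats(k);i=min(range(1,n),key=lambda i:np.hypot(*(c[i]-[x,y]))-s[i,4]*.01)
    cs,_=cv2.findContours((l==i).astype(np.uint8),cv2.RETR_EXTERNAL,cv2.CHAIN_APPROX_NONE);return c[i],s[i],cv2.minAreaRect(cs[0])
E
python3 - <<'E'
from h import *
np.set_printoptions(precision=4,suppress=True)
d=pickle.load(open("c0.pkl","rb"));T,S=d["top"],d["scene"]
for n,c in d.items():print(n,"cam",ray(c,(0,0))[0])
gT=cv2.cvtColor(T["image"],cv2.COLOR_BGR2GRAY);gS=cv2.cvtColor(S["image"],cv2.COLOR_BGR2GRAY)
for c,g,p in((T,gT,(282,233)),(S,gS,(338,286))):
    m=(g<45).astype(np.uint8);b=blob(m,*p,22);print("pad",b[0],b[1],plane(c,b[0],.003))
hT=cv2.cvtColor(T["image"],cv2.COLOR_BGR2HSV);hS=cv2.cvtColor(S["image"],cv2.COLOR_BGR2HSV)
for n,im,p in(("T",hT,[(376,280),(326,283),(380,230),(340,215),(282,233)]),("S",hS,[(267,240),(309,245),(338,286)])):
    for q in p:print(n,q,im[q[1],q[0]])
print("foot T",plane(T,(200.5,236.5),.01),"S",plane(S,(411,291),.01))
print("knob",tri(T,(259,281),S,(362,201)), plane(T,(259,281),.27),plane(S,(362,201),.27))
print("mouth",tri(T,(453.3,223.7),S,(191.6,251.6)),"far",tri(T,(472.9,198.3),S,(167.5,271)))
for q in((374.8,227.6),):print("tip",plane(T,q,.015))
print("collar",plane(T,(375.4,260),.015),"back",plane(T,(376.4,296.4),.03),"front",plane(T,(375.7,262.4),.03))
E
```

```text
scene cam [1.533  0.2206 1.3051]
top cam [0.4166 0.0695 1.4697]
pad [282.0527 232.9287] [268 219  29  29 645] [0.6103 0.1608 0.003 ]
pad [337.959  285.6846] [326 276  25  20 390] [0.6145 0.1584 0.003 ]
T (376, 280) [ 10 170  87]
T (326, 283) [ 12 164  87]
T (380, 230) [ 15 132 126]
T (340, 215) [ 10 185  44]
T (282, 233) [ 12 123  27]
S (267, 240) [ 14 188 110]
S (309, 245) [ 14 187 112]
S (338, 286) [11 78 46]
foot T [0.5966 0.401  0.01  ] S [0.5999 0.3992 0.01  ]
knob (array([0.4583, 0.2008, 0.2543]), np.float64(0.0026827894806029165)) [0.4579 0.1978 0.27  ] [0.474  0.2024 0.27  ]
mouth (array([ 0.6283, -0.3251,  0.0983]), np.float64(0.002726817379798289)) far (array([ 0.7044, -0.3856,  0.08  ]), np.float64(0.0023447560286736975))
tip [ 0.6271 -0.1142  0.015 ]
collar [ 0.5309 -0.1154  0.015 ] back [ 0.4245 -0.1158  0.03  ] front [ 0.5228 -0.1143  0.03  ]
```

Pad is at (0.612,0.160) and the post at (0.598,0.400), 240 mm apart, which matches the spec. The knob is at (0.459,0.201), on a radius of 243 mm. The gauge tip (0.627,-0.114) and collar are 96 mm apart, also a match. I'm starting to move: up first, turning the tool towards the knob's tangent.

>>> jog_arm --increments '[{"rotation": [0,0,7],"travel": [0,0,-35],"jaw": 1},{"rotation": [0,0,7],"travel": [0,0,-35],"jaw": 1},{"rotation": [0,0,7],"travel": [0,0,-20],"jaw": 1},{"rotation": [0,0,7],"travel": [0,0,0],"jaw": 1},{"rotation": [0,0,7],"travel": [0,0,0],"jaw": 1}]'

```text
t: 0.52
tool_pos: [0.1792, 0.5735, 0.323]
orientation: [-1.394, -2.815, -0.004]
ft_force: [-0.0, -0.9, -0.5]
gripper_width: 1.003
finger_force: 0.0
```

```bash
cat > p.py <<'E'
import numpy as np
from scipy.spatial.transform import Rotation as Ro
from station import bot
np.set_printoptions(precision=4,suppress=True)
def down(az): # tool z down, tool y at azimuth az (deg)
    y=np.array([np.cos(np.radians(az)),np.sin(np.radians(az)),0]);z=np.array([0,0,-1.]);return np.c_[np.cross(y,z),y,z]
def rows(pos,R,n,p0=None,R0=None):
    s=bot.sense();p=np.array(s["tool_pos"] if p0 is None else p0);A=Ro.from_rotvec(s["orientation"]).as_matrix() if R0 is None else R0
    rv=Ro.from_matrix(A.T@R).as_rotvec()
    print("from",p,"rotdeg",np.degrees(rv))
    for i in range(n):
        r=rv/n;t=A.T@(np.array(pos)-p)/(n-i)
        print("rot",np.round(np.degrees(r),1),"trav",np.round(t*1000).astype(int)); p=p+A@t;A=A@Ro.from_rotvec(r).as_matrix()
def st():
    s=bot.sense();A=Ro.from_rotvec(s["orientation"]).as_matrix();print("t",s["t"],"q",np.degrees(s["q"]).round(1),"pos",s["tool_pos"],"x",A[:,0],"y",A[:,1],"z",A[:,2],"F",s["ft_force"],"w",s["gripper_width"],"ff",s["finger_force"])
    return s,A
E
python3 -c "
from p import *
st();rows([.459,.201,.32],down(-34.9),14)"
```

```text
t 0.5167 q [ 72.7  17.    7.8  80.6  -0.  125.3] pos [0.1792 0.5735 0.323 ] x [-0.6061  0.7954  0.0016] y [0.7954 0.6061 0.0023] z [ 0.0008  0.0027 -1.    ] F [-0.0457 -0.9102 -0.5461] w 1.0030987691936817 ff 0.0
from [0.1792 0.5735 0.323 ] rotdeg [ 0.0551 -0.1639 72.205 ]
rot [ 0.  -0.   5.2] trav [-33   0   0]
rot [ 0.  -0.   5.2] trav [-33   3   0]
rot [ 0.  -0.   5.2] trav [-33   6   0]
rot [ 0.  -0.   5.2] trav [-32   9   0]
rot [ 0.  -0.   5.2] trav [-31  12   0]
rot [ 0.  -0.   5.2] trav [-30  14   0]
rot [ 0.  -0.   5.2] trav [-29  17   0]
rot [ 0.  -0.   5.2] trav [-27  19   0]
rot [ 0.  -0.   5.2] trav [-25  22   0]
rot [ 0.  -0.   5.2] trav [-23  24   0]
rot [ 0.  -0.   5.2] trav [-21  26   0]
rot [ 0.  -0.   5.2] trav [-18  28   0]
rot [ 0.  -0.   5.2] trav [-16  29   0]
rot [ 0.  -0.   5.2] trav [-13  31   0]
```

>>> jog_arm --increments '[{"rotation": [0,0,5.2],"travel": [-33,0,0],"jaw": 1},{"rotation": [0,0,5.2],"travel": [-33,3,0],"jaw": 1},{"rotation": [0,0,5.2],"travel": [-33,6,0],"jaw": 1},{"rotation": [0,0,5.2],"travel": [-32,9,0],"jaw": 1},{"rotation": [0,0,5.2],"travel": [-31,12,0],"jaw": 1}]'

```text
t: 0.93
tool_pos: [0.281, 0.4398, 0.3209]
orientation: [1.989, 2.431, -0.001]
ft_force: [0.1, -0.2, 0.5]
gripper_width: 0.997
finger_force: 0.0
```

>>> jog_arm --increments '[{"rotation": [0,0,5.2],"travel": [-30,14,0],"jaw": 1},{"rotation": [0,0,5.2],"travel": [-29,17,0],"jaw": 1},{"rotation": [0,0,5.2],"travel": [-27,19,0],"jaw": 1},{"rotation": [0,0,5.2],"travel": [-25,22,0],"jaw": 1},{"rotation": [0,0,5.2],"travel": [-23,24,0],"jaw": 1}]'

```text
t: 1.35
tool_pos: [0.3808, 0.3067, 0.3211]
orientation: [2.486, 1.921, -0.001]
ft_force: [0.5, 1.0, -0.5]
gripper_width: 1.0
finger_force: 0.0
```

>>> jog_arm --increments '[{"rotation": [0,0,5.2],"travel": [-21,26,0],"jaw": 1},{"rotation": [0,0,5.2],"travel": [-18,28,0],"jaw": 1},{"rotation": [0,0,5.2],"travel": [-16,29,0],"jaw": 1},{"rotation": [0,0,5.2],"travel": [-13,31,0],"jaw": 1},{"rotation": [0,0,0],"travel": [0,0,0],"jaw": 1}]'

```text
t: 1.77
tool_pos: [0.4632, 0.1976, 0.3207]
orientation: [2.793, 1.434, -0.001]
ft_force: [0.0, 0.1, -0.3]
gripper_width: 1.001
finger_force: 0.0
```

```bash
python3 -c "
from p import *
import cv2,pickle
s,A=st();rows([.459,.201,.245],down(-34.9),3)
c=bot.capture('wrist');cv2.imwrite('pics/w1.png',c['image']);pickle.dump(c,open('w1.pkl','wb'))
from h import proj
print(proj(c,np.array([.459,.201,.279])),proj(c,np.array([.459,.201,.262])))
c=bot.capture('scene');pickle.dump(c,open('s1.pkl','wb'))"
```

```text
t 1.7667 q [ 23.2   6.3  -5.7  78.   -0.1 148.8] pos [0.4632 0.1976 0.3207] x [ 0.5829  0.8125 -0.0016] y [ 0.8125 -0.5829  0.0019] z [ 0.0006 -0.0025 -1.    ] F [ 0.0197  0.0513 -0.3452] w 1.0010331863824125 ff 0.0
from [0.4632 0.1976 0.3207] rotdeg [ 0.1111  0.0939 -0.755 ]
rot [ 0.   0.  -0.3] trav [ 0 -2 25]
rot [ 0.   0.  -0.3] trav [ 0 -2 25]
rot [ 0.   0.  -0.3] trav [ 0 -2 25]
[315.4662 264.6565] [316.1034 255.6845]
```

View pics/w1.png

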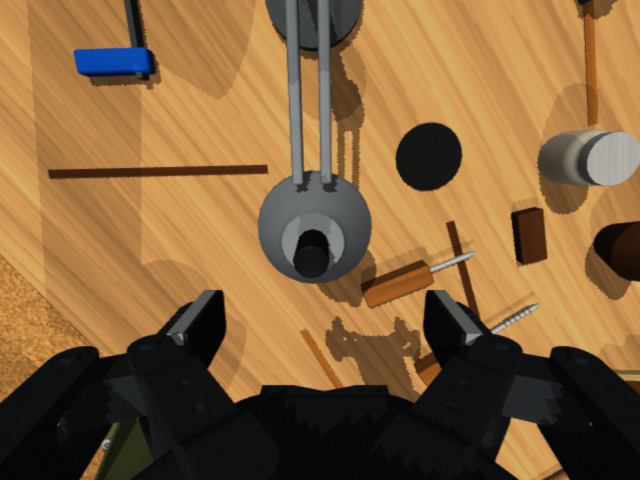

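The wrist view shows the knob top at (312,262) against a prediction of (315,265), so the estimate is good to about 2 mm. The pad is at (429,156). Next I'll lower and cage the knob loosely.

>>> jog_arm --increments '[{"rotation": [0,0,0],"travel": [0,-2,25],"jaw": 1},{"rotation": [0,0,0],"travel": [0,-2,25],"jaw": 1},{"rotation": [0,0,0],"travel": [0,-2,24],"jaw": 1},{"rotation": [0,0,0],"travel": [0,0,0],"jaw": 0.32},{"rotation": [0,0,0],"travel": [0,0,0],"jaw": 0.32}]'

```text
t: 2.28
tool_pos: [0.4542, 0.2056, 0.2466]
orientation: [-2.787, -1.45, 0.005]
ft_force: [-0.7, -0.4, 1.0]
gripper_width: 0.751
finger_force: 0.0
```

>>> jog_arm --increments '[{"rotation": [0,0,0],"travel": [0,0,0],"jaw": 0.32},{"rotation": [0,0,0],"travel": [0,0,0],"jaw": 0.32}]'

```text
t: 2.45
tool_pos: [0.4566, 0.206, 0.2491]
orientation: [2.788, 1.448, 0.004]
ft_force: [0.4, -0.1, -0.1]
gripper_width: 0.453
finger_force: 0.0
```

```bash
python3 -c "
from p import *
from h import *
s,A=st()
c=pickle.load(open('w1.pkl','rb'));print('pad',plane(c,(429,156),.003),'knob',plane(c,(312,262),.279))
P=np.array([.598,.400]);a0=np.degrees(np.arctan2(*(s['tool_pos'][:2]-P)[::-1]));print(a0,np.linalg.norm(s['tool_pos'][:2]-P))
"
```

```text
t 2.45 q [ 24.3   6.8 -14.4  68.7   0.  149.4] pos [0.4566 0.206  0.2491] x [0.5749 0.8182 0.0023] y [ 0.8182 -0.5749  0.0013] z [ 0.0024  0.0011 -1.    ] F [ 0.446  -0.1143 -0.106 ] w 0.45343356396121076 ff 0.0
pad [0.6113 0.1613 0.003 ] knob [0.4583 0.2035 0.279 ]
-126.09375358036144 0.24004238438294992
```

>>> jog_arm --increments '[{"rotation": [0,0,0],"travel": [0,0,0],"jaw": 0.32},{"rotation": [0,0,0],"travel": [0,0,0],"jaw": 0.32},{"rotation": [0,0,-1.7],"travel": [0,7,0],"jaw": 0.32},{"rotation": [0,0,-3.3],"travel": [0.2,14,0],"jaw": 0.32},{"rotation": [0,0,-3.3],"travel": [0.2,14,0],"jaw": 0.32}]'

```text
t: 2.87
tool_pos: [0.4854, 0.1875, 0.2482]
orientation: [-2.672, -1.649, -0.002]
ft_force: [-1.8, 3.6, 1.2]
gripper_width: 0.32
finger_force: 1.5
```

>>> jog_arm --increments '[{"rotation": [0,0,-3.3],"travel": [0.2,14,0],"jaw": 0.32},{"rotation": [0,0,-3.3],"travel": [0.2,14,0],"jaw": 0.32},{"rotation": [0,0,-3.3],"travel": [0.2,14,0],"jaw": 0.32},{"rotation": [0,0,-3.3],"travel": [0.2,14,0],"jaw": 0.32},{"rotation": [0,0,-3.3],"travel": [0.2,14,0],"jaw": 0.32}]'

```text
t: 3.28
tool_pos: [0.5515, 0.164, 0.2479]
orientation: [-2.408, -2.014, -0.001]
ft_force: [-3.1, 2.3, 1.0]
gripper_width: 0.316
finger_force: 1.5
```

```bash
python3 -c "
from p import *
s,A=st();rows([.616,.1605,.249],down(3.5),4)
P=np.array([.598,.400]);a0=np.degrees(np.arctan2(*(s['tool_pos'][:2]-P)[::-1]));print(a0,np.linalg.norm(s['tool_pos'][:2]-P))
"
```

```text
t 3.2833 q [ 16.5  15.   -4.5  70.5   0.1 116.7] pos [0.5515 0.164  0.2479] x [0.1767 0.9843 0.002 ] y [ 0.9843 -0.1767 -0.001 ] z [-0.0006  0.0021 -1.    ] F [-3.0611  2.3234  0.984 ] w 0.3155931707558481 ff 1.5373162552714348
from [0.5515 0.164  0.2479] rotdeg [ -0.0433  -0.1199 -13.6795]
rot [-0.  -0.  -3.4] trav [ 2 16  0]
rot [-0.  -0.  -3.4] trav [ 1 16  0]
rot [-0.  -0.  -3.4] trav [ 0 16  0]
rot [-0.  -0.  -3.4] trav [-1 16  0]
-101.14108321197634 0.24049949866337142
```

>>> jog_arm --increments '[{"rotation": [0,0,-3.4],"travel": [1.5,16,0],"jaw": 0.32},{"rotation": [0,0,-3.4],"travel": [0.5,16,0],"jaw": 0.32},{"rotation": [0,0,-3.4],"travel": [0,16,0],"jaw": 0.32},{"rotation": [0,0,-3.4],"travel": [-1,16,0],"jaw": 0.32},{"rotation": [0,0,0],"travel": [0,0,0],"jaw": 0.32}]'

```text
t: 3.7
tool_pos: [0.6174, 0.1585, 0.2471]
orientation: [2.156, 2.284, 0.001]
ft_force: [-0.5, -0.3, -0.4]
gripper_width: 0.326
finger_force: 0.0
```

>>> jog_arm --increments '[{"rotation": [0,0,0],"travel": [0,0,0],"jaw": 0.8},{"rotation": [0,0,0],"travel": [0,0,0],"jaw": 1},{"rotation": [0,0,0],"travel": [0,0,0],"jaw": 1},{"rotation": [0,0,0],"travel": [0,0,-10],"jaw": 1},{"rotation": [0,0,0],"travel": [0,0,-40],"jaw": 1}]'

```text
t: 4.12
tool_pos: [0.6113, 0.1579, 0.292]
orientation: [-2.154, -2.279, 0.015]
ft_force: [-0.0, -0.2, -0.6]
gripper_width: 0.994
finger_force: 0.0
```

>>> jog_arm --increments '[{"rotation": [0,0,0],"travel": [0,0,-30],"jaw": 1},{"rotation": [0,0,0],"travel": [0,0,0],"jaw": 1}]'

```text
t: 4.28
tool_pos: [0.6169, 0.1593, 0.3355]
orientation: [2.154, 2.279, 0.014]
ft_force: [-0.5, 0.5, 0.3]
gripper_width: 0.999
finger_force: 0.0
```

```bash
python3 -c "
from p import *
from h import *
s,A=st();rows([.47,-.114,.27],down(90),12)
cs={n:bot.capture(n) for n in('wrist','scene','top')};pickle.dump(cs,open('c2.pkl','wb'))
cv2.imwrite('pics/m2.png',np.hstack([cv2.resize(cs['wrist']['image'],(400,300)),cv2.resize(cs['scene']['image'],(400,300))]))
w=cs['wrist']
print(proj(w,np.array([.612,.1605,.279])),proj(w,np.array([.612,.1605,.003])))
"
```

```text
t 4.2833 q [ 14.5  20.9  14.8  83.3  -0.  101.2] pos [0.6169 0.1593 0.3355] x [-0.0565  0.9984  0.002 ] y [0.9984 0.0565 0.0101] z [ 0.01    0.0025 -0.9999] F [-0.4529  0.457   0.2638] w 0.9992248012421489 ff 0.0
from [0.6169 0.1593 0.3355] rotdeg [  0.5491   0.3488 -86.7589]
rot [ 0.   0.  -7.2] trav [-22 -14   5]
rot [ 0.   0.  -7.2] trav [-20 -16   5]
rot [ 0.   0.  -7.2] trav [-18 -19   5]
rot [ 0.   0.  -7.2] trav [-15 -21   5]
rot [ 0.   0.  -7.2] trav [-13 -23   5]
rot [ 0.   0.  -7.2] trav [-10 -24   5]
rot [ 0.   0.  -7.2] trav [ -7 -25   5]
rot [ 0.   0.  -7.2] trav [ -4 -26   5]
rot [ 0.   0.  -7.2] trav [  0 -26   5]
rot [ 0.   0.  -7.2] trav [  3 -26   5]
rot [ 0.   0.  -7.2] trav [  6 -25   5]
rot [ 0.   0.  -7.2] trav [  9 -24   5]
[316.218  255.8569] [318.8911 196.5696]
```

View pics/m2.png

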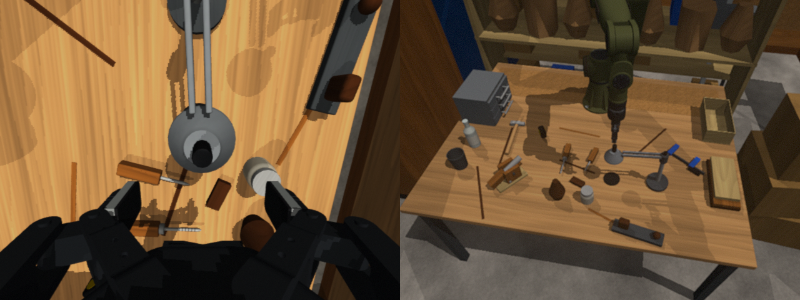

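```bash
python3 -c "
from h import *
cs=pickle.load(open('c2.pkl','rb'));w=cs['wrist'];s=cs['scene'];t=cs['top']
print(plane(w,(326,235),.279))
g=cv2.cvtColor(w['image'],cv2.COLOR_BGR2GRAY)
b=blob((g<30).astype(np.uint8),326,237,40);print(b)
print('pred knob top in scene',proj(s,np.array([.612,.1605,.279])),'top',proj(t,np.array([.612,.1605,.279])))
a=[cv2.resize(im['image'][y-20:y+20,x-25:x+25],(400,320),interpolation=cv2.INTER_CUBIC) for im,(x,y) in((s,(342,253)),(t,(282,233)))]
a=cv2.convertScaleAbs(np.hstack(a),alpha=1.7);a=np.vstack([a,np.zeros((280,800,3),np.uint8)])
cw=w['image'];a[320:,:400]=cv2.resize(cw[150:290,230:430],(400,280));cv2.imwrite('pics/m3.png',a)
"
```

```text
[0.61737949 0.17444124 0.279     ]
(array([322.83480565, 246.46024735]), array([ 307,  224,   33,   44, 1132], dtype=int32), ((323.0, 245.5), (32.0, 43.0), 0.0))
pred knob top in scene [343.13512285 230.08606726] top [275.33986241 217.28075176]
```

View pics/m3.png

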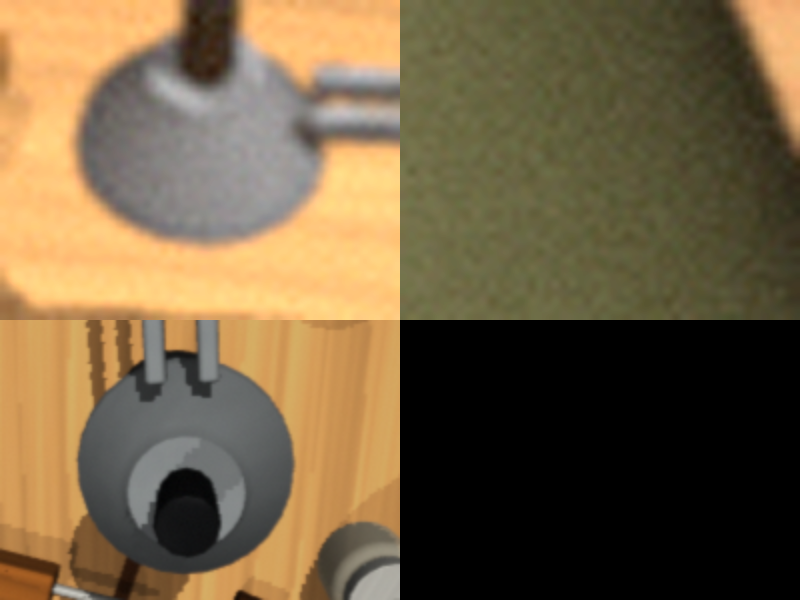

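The knob's upper end in the wrist view is at about (323,252), so the head sits within about 6 mm of the pad centre, and it has been released. Now I'll hover over the tube mouth to measure it from the wrist camera, then come back for the gauge.

```bash
python3 -c "
from p import *
from h import *
w=pickle.load(open('c2.pkl','rb'))['wrist'];print(plane(w,(323.5,252),.279))
rows([.628,-.325,.335],down(51.5),15)
"
```

```text
[0.6165 0.1633 0.279 ]
from [0.6152 0.1588 0.3284] rotdeg [  0.0926   0.0252 -48.2558]
rot [ 0.   0.  -3.2] trav [-32  -1   0]
rot [ 0.   0.  -3.2] trav [-32  -3   0]
rot [ 0.   0.  -3.2] trav [-32  -5   0]
rot [ 0.   0.  -3.2] trav [-32  -6   0]
rot [ 0.   0.  -3.2] trav [-31  -8   0]
rot [ 0.   0.  -3.2] trav [-31 -10   0]
rot [ 0.   0.  -3.2] trav [-30 -12   0]
rot [ 0.   0.  -3.2] trav [-29 -13   0]
rot [ 0.   0.  -3.2] trav [-29 -15   0]
rot [ 0.   0.  -3.2] trav [-28 -16   0]
rot [ 0.   0.  -3.2] trav [-27 -18   0]
rot [ 0.   0.  -3.2] trav [-26 -19   0]
rot [ 0.   0.  -3.2] trav [-25 -21   0]
rot [ 0.   0.  -3.2] trav [-23 -22   0]
rot [ 0.   0.  -3.2] trav [-22 -24   0]
```

>>> jog_arm --increments '[{"rotation": [0,0,-3.2],"travel": [-32,-1,-1],"jaw": 1},{"rotation": [0,0,-3.2],"travel": [-32,-3,-1],"jaw": 1},{"rotation": [0,0,-3.2],"travel": [-32,-5,-1],"jaw": 1},{"rotation": [0,0,-3.2],"travel": [-32,-6,-1],"jaw": 1},{"rotation": [0,0,-3.2],"travel": [-31,-8,-1],"jaw": 1}]'

```text
t: 4.85
tool_pos: [0.6181, -0.0037, 0.331]
orientation: [-1.814, -2.563, 0.002]
ft_force: [1.1, 0.2, 0.1]
gripper_width: 1.001
finger_force: 0.0
```

>>> jog_arm --increments '[{"rotation": [0,0,-3.2],"travel": [-31,-10,0],"jaw": 1},{"rotation": [0,0,-3.2],"travel": [-30,-12,0],"jaw": 1},{"rotation": [0,0,-3.2],"travel": [-29,-13,0],"jaw": 1},{"rotation": [0,0,-3.2],"travel": [-29,-15,0],"jaw": 1},{"rotation": [0,0,-3.2],"travel": [-28,-16,0],"jaw": 1}]'

```text
t: 5.27
tool_pos: [0.6223, -0.1652, 0.331]
orientation: [-1.44, -2.79, 0.001]
ft_force: [0.0, 0.8, -0.1]
gripper_width: 1.001
finger_force: 0.0
```

>>> jog_arm --increments '[{"rotation": [0,0,-3.2],"travel": [-27,-18,0],"jaw": 1},{"rotation": [0,0,-3.2],"travel": [-26,-19,0],"jaw": 1},{"rotation": [0,0,0],"travel": [0,0,0],"jaw": 1},{"rotation": [0,0,0],"travel": [0,0,0],"jaw": 1},{"rotation": [0,0,0],"travel": [0,0,0],"jaw": 1}]'

```text
t: 5.68
tool_pos: [0.6249, -0.2281, 0.3312]
orientation: [-1.287, -2.863, -0.001]
ft_force: [0.7, -0.2, 0.4]
gripper_width: 0.997
finger_force: 0.0
```

```bash
python3 -c "
from p import *
import cv2,pickle
st();rows([.628,-.325,.335],down(51.5),3)
bot.capture('wrist');c=bot.capture('wrist');pickle.dump(c,open('wa.pkl','wb'));st()"
```

```text
t 5.6833 q [-20.1  25.   20.3  85.4   0.   28.3] pos [ 0.6249 -0.2281  0.3312] x [-0.6639  0.7479  0.0022] y [ 0.7479  0.6639 -0.0006] z [-0.0019  0.0012 -1.    ] F [ 0.7112 -0.1593  0.4413] w 0.9970268090087436 ff 0.0
from [ 0.6249 -0.2281  0.3312] rotdeg [-0.0228 -0.1268 -9.9052]
rot [-0.  -0.  -3.3] trav [-25 -21  -1]
rot [-0.  -0.  -3.3] trav [-24 -22  -1]
rot [-0.  -0.  -3.3] trav [-22 -23  -1]
t 5.7833 q [-20.   25.   20.3  85.4   0.   28.3] pos [ 0.6253 -0.2272  0.3319] x [-0.6652  0.7466  0.0011] y [ 0.7466  0.6652 -0.0003] z [-0.0009  0.0006 -1.    ] F [ 0.0104 -0.1582 -0.6216] w 1.0037882355311902 ff 0.0
```

>>> jog_arm --increments '[{"rotation": [0,0,-3.2],"travel": [-25,-21,0],"jaw": 1},{"rotation": [0,0,-3.2],"travel": [-23,-22,0],"jaw": 1},{"rotation": [0,0,-3.2],"travel": [-22,-24,0],"jaw": 1},{"rotation": [0,0,0],"travel": [0,0,0],"jaw": 1},{"rotation": [0,0,0],"travel": [0,0,0],"jaw": 1}]'

```text
t: 6.2
tool_pos: [0.6274, -0.3257, 0.3317]
orientation: [-1.044, -2.962, -0.001]
ft_force: [-0.5, 0.0, 0.3]
gripper_width: 1.001
finger_force: 0.0
```

```bash
python3 -c "
from p import *
import cv2,pickle
from h import proj
bot.capture('wrist');c=bot.capture('wrist');pickle.dump(c,open('wb.pkl','wb'));st()
a=pickle.load(open('wa.pkl','rb'))
for k in(a,c):print(proj(k,np.array([.628,-.325,.105])),proj(k,np.array([.704,-.386,.07])))
cv2.imwrite('pics/w3.png',np.hstack([cv2.resize(k['image'],(400,300)) for k in(a,c)]))"
```

```text
t 6.3 q [-27.3  30.4  28.7  88.3   0.   11.4] pos [ 0.6276 -0.3241  0.3323] x [-0.7803  0.6254  0.0005] y [0.6254 0.7803 0.0004] z [-0.0001  0.0006 -1.    ] F [-0.906  -0.7602 -0.4195] w 1.0006947069491925 ff 0.0
[271.7261 272.8948] [290.3795 329.8009]
[324.2926 211.1855] [324.2259 279.8652]
```

View pics/w3.png

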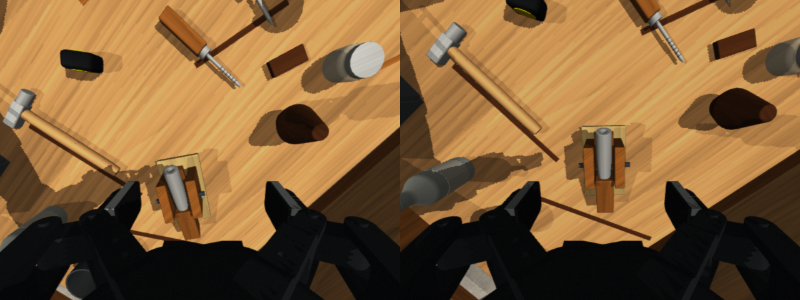

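In both wrist views the tube mouth is at about (274,269) and (326,210), within 3 px of prediction. The gauge is also in view. One zoomed composite will let me refine both.

```bash
python3 -c "
from h import *
A=pickle.load(open('wa.pkl','rb'));B=pickle.load(open('wb.pkl','rb'))
z=lambda c,x,y,w,h:cv2.resize(c['image'][y:y+h,x:x+w],(400,300),interpolation=cv2.INTER_CUBIC)
cv2.imwrite('pics/z4.png',np.vstack([np.hstack([z(A,240,250,100,75),z(B,290,195,100,75)]),np.hstack([z(A,250,0,160,120+20-20),z(B,360,0,160,120)])]))
for n,c,p in(('A',A,(282,300)),('B',B,(325,250))):
    h=cv2.cvtColor(c['image'],cv2.COLOR_BGR2HSV);m=((h[...,1]<60)&(h[...,2]>60)).astype(np.uint8)
    b=blob(m,*p,60);print(n,b[0],b[1],cv2.boxPoints(b[2]).round(1).tolist())
"
```

```text
A [281.78023327 299.15715163] [ 261  265   40   73 1629] [[258.29998779296875, 269.3999938964844], [281.6000061035156, 261.20001220703125], [306.3999938964844, 332.0], [283.1000061035156, 340.20001220703125]]
B [326.31533006 243.32351337] [ 313  205   26   82 1833] [[313.0, 205.0], [338.0, 205.0], [338.0, 286.0], [313.0, 286.0]]
```

View pics/z4.png

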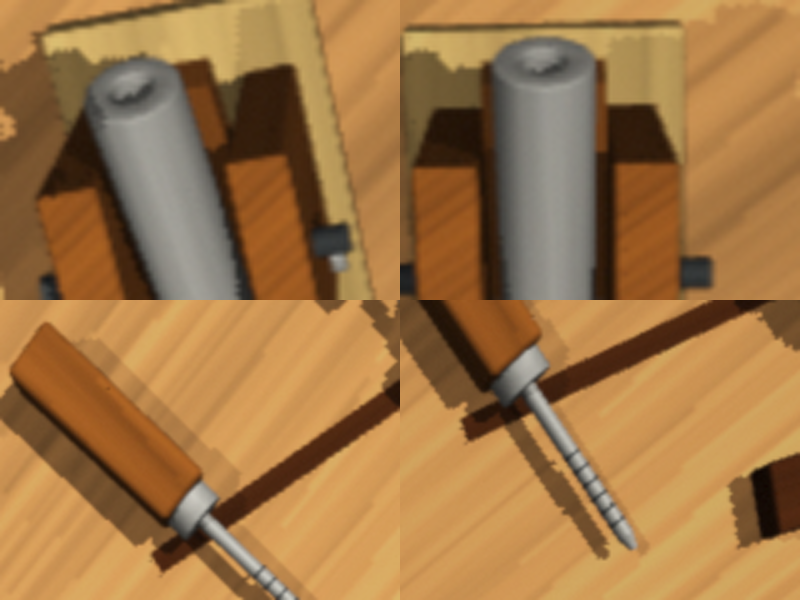

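The crops show the mouth ellipse centre at A (273.5,272.5) and B (326,211). In B the gauge rod starts at about (412,36) and its tip is at (453.6,99); in A the rod runs from about (333,88) to (366,118).

```bash
python3 -c "
from p import *
from h import *
from scipy.optimize import least_squares
A=pickle.load(open('wa.pkl','rb'));B=pickle.load(open('wb.pkl','rb'))
print('mouth',tri(A,(273.5,272.5),B,(326,211)),plane(A,(273.5,272.5),.105),plane(B,(326,211),.105))
M=plane(B,(326,211),.105)
def f(th,c,px):
    e=M+.08*np.array([np.cos(.349)*np.cos(th),np.cos(.349)*np.sin(th),-np.sin(.349)]);a=proj(c,M);b=proj(c,e);u=(b-a)/np.linalg.norm(b-a);d=np.array(px)-a;return u[0]*d[1]-u[1]*d[0]
for n,c,p in(('A',A,(290,325)),('B',B,(327.6,270))):print(n,np.degrees(least_squares(lambda t:f(t[0],c,p),[-.67]).x))
e=[plane(B,(290+4/4,195+27/4),.014),plane(B,(290+280/4,195+24/4),.014)];d=e[1]-e[0];print('board edge az-90',np.degrees(np.arctan2(d[1],d[0]))-90,np.linalg.norm(d))
for n,c,q in(('A',A,[(332.8,88),(366,118)]),('B',B,[(412,36),(453.6,99.2)])):
    P=[plane(c,x,.015) for x in q];d=P[1]-P[0];print(n,P,np.degrees(np.arctan2(d[1],d[0])))
rows([.47,-.114,.28],down(90),10)
"
```

```text
mouth (array([ 0.6292, -0.3234,  0.1044]), np.float64(0.00020424066926249014)) [ 0.6293 -0.3232  0.105 ] [ 0.629  -0.3234  0.105 ]
A [-39.0709]
B [-37.0863]
board edge az-90 -38.08280033332195 0.09648617889976718
A [array([ 0.5379, -0.1138,  0.015 ]), array([ 0.5946, -0.1118,  0.015 ])] 2.0653610666451363
B [array([ 0.5376, -0.1139,  0.015 ]), array([ 0.6309, -0.1134,  0.015 ])] 0.2987794479025695
from [ 0.6276 -0.3241  0.3323] rotdeg [  0.0325  -0.0203 -38.7141]
rot [ 0.  -0.  -3.9] trav [25  7  5]
rot [ 0.  -0.  -3.9] trav [25  8  5]
rot [ 0.  -0.  -3.9] trav [24 10  5]
rot [ 0.  -0.  -3.9] trav [24 12  5]
rot [ 0.  -0.  -3.9] trav [23 13  5]
rot [ 0.  -0.  -3.9] trav [22 15  5]
rot [ 0.  -0.  -3.9] trav [21 16  5]
rot [ 0.  -0.  -3.9] trav [20 17  5]
rot [ 0.  -0.  -3.9] trav [18 19  5]
rot [ 0.  -0.  -3.9] trav [17 20  5]
```

The mouth is at (0.629,-0.323,0.1047), against a specified height of 0.105. The axis azimuth is -38.1° and the gauge yaw about 0.6°, with the handle centre near (0.472,-0.114). I'm going to the gauge now.

>>> jog_arm --increments '[{"rotation": [0,0,-3.9],"travel": [25,7,5],"jaw": 1},{"rotation": [0,0,-3.9],"travel": [25,8,5],"jaw": 1},{"rotation": [0,0,-3.9],"travel": [24,10,5],"jaw": 1},{"rotation": [0,0,-3.9],"travel": [24,12,5],"jaw": 1},{"rotation": [0,0,-3.9],"travel": [23,13,5],"jaw": 1}]'

```text
t: 6.72
tool_pos: [0.5481, -0.2172, 0.3074]
orientation: [0.517, 3.098, 0.0]
ft_force: [0.6, 0.4, 0.2]
gripper_width: 1.005
finger_force: 0.0
```

>>> jog_arm --increments '[{"rotation": [0,0,-3.9],"travel": [22,15,10],"jaw": 1},{"rotation": [0,0,-3.9],"travel": [21,16,20],"jaw": 1},{"rotation": [0,0,-3.9],"travel": [20,17,25],"jaw": 1},{"rotation": [0,0,-3.9],"travel": [18,19,25],"jaw": 1},{"rotation": [0,0,-3.9],"travel": [17,20,25],"jaw": 1}]'

```text
t: 7.13
tool_pos: [0.4687, -0.1123, 0.2019]
orientation: [-0.015, 3.14, 0.0]
ft_force: [-0.1, 0.5, -0.4]
gripper_width: 0.995
finger_force: 0.0
```

>>> jog_arm --increments '[{"rotation": [0,0,0],"travel": [0,0,25],"jaw": 1},{"rotation": [0,0,0],"travel": [0,0,25],"jaw": 1},{"rotation": [0,0,0],"travel": [0,0,0],"jaw": 1},{"rotation": [0,0,0],"travel": [0,0,0],"jaw": 1},{"rotation": [0,0,0],"travel": [0,0,0],"jaw": 1}]'

```text
t: 7.55
tool_pos: [0.4707, -0.1143, 0.1538]
orientation: [-0.008, 3.14, -0.0]
ft_force: [0.1, -0.4, 0.6]
gripper_width: 1.0
finger_force: 0.0
```

```bash
python3 -c "
from p import *
from h import *
st();rows([.472,-.1142,.003],down(90.6),5)
w=bot.capture('wrist');pickle.dump(w,open('wg.pkl','wb'))
h=cv2.cvtColor(w['image'],cv2.COLOR_BGR2HSV);m=((h[...,0]<14)&(h[...,1]>170)&(h[...,2]>70)).astype(np.uint8)
x,y=proj(w,np.array([.46,-.114,.03])).astype(int);print(x,y,h[y,x]);b=blob(m,x,y,90);print(b[1]);q=cv2.boxPoints(b[2]);print(q)
print([plane(w,k,.03) for k in q])
cv2.imwrite('pics/wg.png',w['image'])
"
```

```text
t 7.55 q [-13.7   8.3 -25.5  56.1   0.  -14. ] pos [ 0.4707 -0.1143  0.1538] x [-1.     -0.0053 -0.0017] y [-0.0053  1.     -0.0003] z [ 0.0017 -0.0003 -1.    ] F [ 0.0553 -0.428   0.5931] w 0.9997857538573626 ff 0.0
from [ 0.4707 -0.1143  0.1538] rotdeg [-0.0167  0.0956 -0.2948]
rot [-0.   0.  -0.1] trav [ 0  0 30]
rot [-0.   0.  -0.1] trav [ 0  0 30]
rot [-0.   0.  -0.1] trav [ 0  0 30]
rot [-0.   0.  -0.1] trav [ 0  0 30]
rot [-0.   0.  -0.1] trav [ 0  0 30]
324 219 [ 14 199 151]
[322 217   1   1   1]
[[322. 217.]
 [322. 217.]
 [322. 217.]
 [322. 217.]]
[array([ 0.4576, -0.116 ,  0.03  ]), array([ 0.4576, -0.116 ,  0.03  ]), array([ 0.4576, -0.116 ,  0.03  ]), array([ 0.4576, -0.116 ,  0.03  ])]
```

View pics/wg.png

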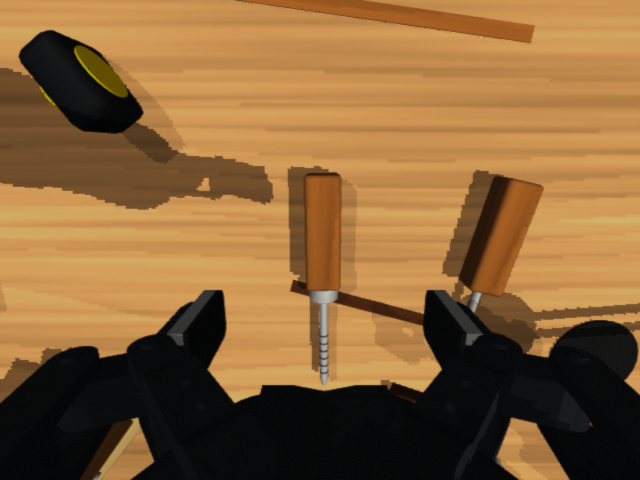

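The wrist view shows the gauge between the open fingers: handle back (322,174), collar (324,297), tip (324,384). The awl is clear on the right. I'm descending and gripping.

>>> jog_arm --increments '[{"rotation": [0,0,0],"travel": [0,0,35],"jaw": 1},{"rotation": [0,0,0],"travel": [-1,0,35],"jaw": 1},{"rotation": [0,0,0],"travel": [0,0,35],"jaw": 1},{"rotation": [0,0,0],"travel": [0,0,25],"jaw": 1},{"rotation": [0,0,0],"travel": [0,0,15],"jaw": 1}]'

```text
t: 8.02
tool_pos: [0.4707, -0.1148, 0.006]
orientation: [0.006, -3.141, -0.0]
ft_force: [-0.0, -0.6, 0.8]
gripper_width: 1.004
finger_force: 0.0
```

>>> jog_arm --increments '[{"rotation": [0,0,0],"travel": [0,0,5.5],"jaw": 1},{"rotation": [0,0,0],"travel": [0,0,0],"jaw": 1},{"rotation": [0,0,0],"travel": [0,0,0],"jaw": 1},{"rotation": [0,0,0],"travel": [0,0,0],"jaw": 1}]'

```text
t: 8.35
tool_pos: [0.4727, -0.1153, 0.0035]
orientation: [-0.007, 3.139, -0.001]
ft_force: [-0.8, -0.4, 0.9]
gripper_width: 1.002
finger_force: 0.0
```

```bash
python3 -c "
from p import *
from h import *
st()
w=pickle.load(open('wg.pkl','rb'))
print('back',plane(w,(322.5,174),.03),'tip',plane(w,(324,384),.015),'collar',plane(w,(324,290),.028))
"
```

```text
t 8.35 q [-13.7  18.3 -35.6  36.    0.  -13.9] pos [ 0.4727 -0.1153  0.0035] x [-1.     -0.0043 -0.003 ] y [-0.0043  1.     -0.0007] z [ 0.003  -0.0007 -1.    ] F [-0.759  -0.4137  0.9422] w 1.002495689867008 ff 0.0
back [ 0.4229 -0.1158  0.03  ] tip [ 0.6308 -0.1133  0.015 ] collar [ 0.5232 -0.114   0.028 ]
```

>>> jog_arm --increments '[{"rotation": [0,0,0],"travel": [0,0,0],"jaw": 0},{"rotation": [0,0,0],"travel": [0,0,0],"jaw": 0},{"rotation": [0,0,0],"travel": [0,0,0],"jaw": 0},{"rotation": [0,0,0],"travel": [0,0,0],"jaw": 0},{"rotation": [0,0,0],"travel": [0,0,0],"jaw": 0}]' --squeeze 60

```text
t: 8.77
tool_pos: [0.4713, -0.115, 0.0023]
orientation: [-0.007, 3.141, -0.001]
ft_force: [0.1, -0.7, -0.8]
gripper_width: 0.342
finger_force: 59.2
```

>>> jog_arm --increments '[{"rotation": [0,0,0],"travel": [0,0,0],"jaw": 0},{"rotation": [0,0,0],"travel": [0,0,0],"jaw": 0},{"rotation": [0,0,0],"travel": [0,0,0],"jaw": 0},{"rotation": [0,0,0],"travel": [0,0,0],"jaw": 0}]'

```text
t: 9.1
tool_pos: [0.4713, -0.1149, 0.0023]
orientation: [-0.007, 3.141, -0.0]
ft_force: [-0.9, -0.5, 6.8]
gripper_width: 0.34
finger_force: 60.2
```

```bash
python3 -c "
from p import *
st()"
```

```text
t 9.1 q [-13.7  18.4 -35.7  35.9  -0.  -14. ] pos [ 0.4713 -0.1149  0.0023] x [-1.     -0.0044 -0.0007] y [-0.0044  1.     -0.0003] z [ 0.0007 -0.0003 -1.    ] F [-0.9191 -0.4832  6.7912] w 0.3403507622850029 ff 60.16169786453247
```

>>> jog_arm --increments '[{"rotation": [0,0,0],"travel": [0,0,-5],"jaw": 0},{"rotation": [0,0,0],"travel": [0,0,-25],"jaw": 0},{"rotation": [0,0,0],"travel": [0,0,-35],"jaw": 0},{"rotation": [0,0,0],"travel": [0,0,-35],"jaw": 0},{"rotation": [0,0,0],"travel": [0,0,-35],"jaw": 0}]'

```text
t: 9.52
tool_pos: [0.4698, -0.1145, 0.1379]
orientation: [0.007, -3.14, -0.001]
ft_force: [1.0, -0.3, -3.1]
gripper_width: 0.342
finger_force: 59.5
```

>>> jog_arm --increments '[{"rotation": [0,0,0],"travel": [0,0,-35],"jaw": 0},{"rotation": [0,0,0],"travel": [0,0,-20],"jaw": 0},{"rotation": [0,0,0],"travel": [0,0,0],"jaw": 0},{"rotation": [0,0,0],"travel": [0,0,0],"jaw": 0},{"rotation": [0,0,0],"travel": [0,0,0],"jaw": 0}]'

```text
t: 9.93
tool_pos: [0.47, -0.1145, 0.1907]
orientation: [0.007, -3.14, -0.001]
ft_force: [-0.8, -1.1, -2.0]
gripper_width: 0.341
finger_force: 59.5
```

```bash
cat > g.py <<'E'
from p import *
M=np.array([.6291,-.3234,.1047]);TH=np.radians(-38.1);PI=np.radians(20)
TIP=np.array([-.159,0,-.0127])
XG=np.array([np.cos(PI)*np.cos(TH),np.cos(PI)*np.sin(TH),-np.sin(PI)])
Y=np.array([-np.sin(TH),np.cos(TH),0]);RG=np.c_[-XG,Y,np.cross(-XG,Y)]
def tcp(depth): return M+depth*XG-RG@TIP   # tip at depth along bore
def tipnow(s,A):
    t=np.array(s["tool_pos"])+A@TIP;d=t-M;B=np.c_[XG,Y,np.cross(XG,Y)]
    print("tip",t,"in guide mm",B.T@d*1000,"ang err deg",np.degrees(Ro.from_matrix(A.T@RG).as_rotvec()))
E
python3 -c "
from g import *
from h import *
s,A=st();tipnow(s,A)
print('pre',tcp(-.03));rows(tcp(-.03),RG,10)
w=bot.capture('wrist');cs={n:bot.capture(n) for n in('scene','top')};cs['wrist']=w;pickle.dump(cs,open('cl.pkl','wb'))
t=np.array(s['tool_pos'])+A@TIP
for n,c in cs.items():print(n,proj(c,t),proj(c,t+A@np.array([.095,0,0])))
z=lambda c,p,r:cv2.resize(c['image'][int(p[1])-r*3//4:int(p[1])+r*3//4,int(p[0])-r:int(p[0])+r],(400,300),interpolation=cv2.INTER_CUBIC)
m=t+A@np.array([.06,0,0])
im=np.hstack([z(cs['scene'],proj(cs['scene'],m),50),z(cs['top'],proj(cs['top'],m),50)])
im=np.vstack([cv2.convertScaleAbs(im,alpha=1.5),np.hstack([cv2.resize(w['image'][150:450,120:520],(400,300)),np.zeros((300,400,3),np.uint8)])])
for k,n in enumerate(('scene','top')): print(n,'crop origin',proj(cs[n],m).astype(int)-[50,37],'scale 4')
cv2.imwrite('pics/lift.png',im)
"
```

```text
t 9.9333 q [-13.7   6.8 -22.1  61.2  -0.  -14. ] pos [ 0.47   -0.1145  0.1907] x [-1.     -0.0045  0.0017] y [-0.0045  1.      0.0004] z [-0.0017  0.0004 -1.    ] F [-0.7621 -1.057  -1.9648] w 0.34135398466997874 ff 59.54102039337158
tip [ 0.629  -0.1138  0.2031] in guide mm [-155.2687  164.8413   48.2243] ang err deg [-6.7025 19.1408 37.9565]
pre [ 0.4859 -0.2111  0.1574]
from [ 0.47   -0.1145  0.1907] rotdeg [-6.7025 19.1408 37.9565]
rot [-0.7  1.9  3.8] trav [ -2 -10   3]
rot [-0.7  1.9  3.8] trav [ -2 -10   3]
rot [-0.7  1.9  3.8] trav [-3 -9  3]
rot [-0.7  1.9  3.8] trav [-4 -9  3]
rot [-0.7  1.9  3.8] trav [-4 -9  2]
rot [-0.7  1.9  3.8] trav [-5 -9  2]
rot [-0.7  1.9  3.8] trav [-6 -8  2]
rot [-0.7  1.9  3.8] trav [-6 -8  2]
rot [-0.7  1.9  3.8] trav [-7 -8  1]
rot [-0.7  1.9  3.8] trav [-7 -7  1]
scene [251.9998 239.2742] [259.2794 216.9355]
top [383.7789 216.5389] [384.2418 253.1297]
wrist [323.5853 568.184 ] [323.6739 429.5481]
scene crop origin [206 187] scale 4
top crop origin [334 202] scale 4
```

View pics/lift.png

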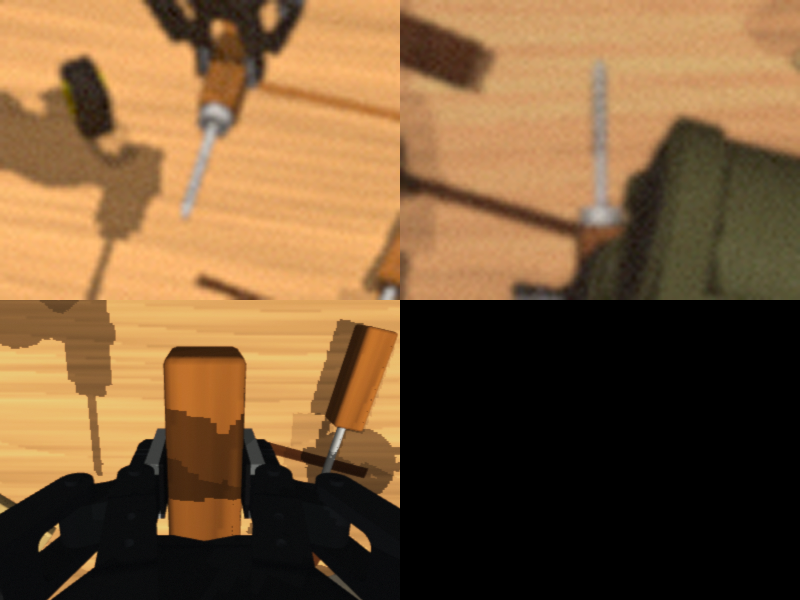

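Tip seen at scene (252,240.3) and top (383.8,217.8), within about 1 px of prediction. That matches the small bias these two cameras also showed on the mouth, so there is no slip. I'm moving to pre-insertion, 30 mm out along the bore axis.

>>> jog_arm --increments '[{"rotation": [-0.7,1.9,3.8],"travel": [-2,-10,3],"jaw": 0},{"rotation": [-0.7,1.9,3.8],"travel": [-2,-10,3],"jaw": 0},{"rotation": [-0.7,1.9,3.8],"travel": [-3,-9,3],"jaw": 0},{"rotation": [-0.7,1.9,3.8],"travel": [-4,-9,3],"jaw": 0},{"rotation": [-0.7,1.9,3.8],"travel": [-4,-9,2],"jaw": 0}]'

```text
t: 10.5
tool_pos: [0.4784, -0.1632, 0.1744]
orientation: [-0.49, -2.931, -0.091]
ft_force: [0.8, 0.2, -2.5]
gripper_width: 0.341
finger_force: 59.6
```

>>> jog_arm --increments '[{"rotation": [-0.7,1.9,3.8],"travel": [-5,-9,2],"jaw": 0},{"rotation": [-0.7,1.9,3.8],"travel": [-6,-8,2],"jaw": 0},{"rotation": [-0.7,1.9,3.8],"travel": [-6,-8,2],"jaw": 0},{"rotation": [-0.7,1.9,3.8],"travel": [-7,-8,1],"jaw": 0},{"rotation": [-0.7,1.9,3.8],"travel": [-7,-7,1],"jaw": 0}]'

```text
t: 10.92
tool_pos: [0.486, -0.2115, 0.1578]
orientation: [-0.922, -2.652, -0.17]
ft_force: [0.2, -0.2, -1.5]
gripper_width: 0.341
finger_force: 59.6
```

>>> jog_arm --increments '[{"rotation": [0,0,0],"travel": [0,0,0],"jaw": 0},{"rotation": [0,0,0],"travel": [0,0,0],"jaw": 0},{"rotation": [0,0,0],"travel": [0,0,0],"jaw": 0}]'

```text
t: 11.17
tool_pos: [0.486, -0.2107, 0.1586]
orientation: [-0.916, -2.656, -0.17]
ft_force: [-0.6, 0.2, -1.0]
gripper_width: 0.341
finger_force: 59.6
```

```bash
python3 -c "
from g import *
from h import *
s,A=st();tipnow(s,A);rows(tcp(-.02),RG,1)
c=pickle.load(open('cl.pkl','rb'))
print('mouth px',proj(c['top'],M),proj(c['scene'],M))
cs={n:bot.capture(n) for n in('scene','top','wrist')};pickle.dump(cs,open('cp.pkl','wb'))
s,A=st();tipnow(s,A)
t=np.array(s['tool_pos'])+A@TIP
for n in('scene','top'):
    print(n,'tip pred',proj(cs[n],t),'M',proj(cs[n],M))
"
```

```text
t 11.1667 q [-26.2  29.8   1.6  81.3   4.4  11.1] pos [ 0.486  -0.2107  0.1586] x [-0.7408  0.5788  0.3409] y [0.6175 0.7866 0.0063] z [-0.2645  0.2151 -0.9401] F [-0.6158  0.1714 -0.9911] w 0.34138994018831254 ff 59.64861452579498
tip [ 0.6071 -0.3055  0.1164] in guide mm [-30.6086   0.5317   1.2736] ang err deg [0.3511 0.0708 0.0939]
from [ 0.486  -0.2107  0.1586] rotdeg [0.3511 0.0708 0.0939]
rot [0.4 0.1 0.1] trav [-11   0   1]
mouth px [453.828  222.9822] [192.082  250.6856]
t 11.3167 q [-26.1  29.7   1.6  81.3   4.4  11.2] pos [ 0.4863 -0.2106  0.1598] x [-0.7415  0.5789  0.3392] y [0.6172 0.7867 0.0065] z [-0.2631  0.2141 -0.9407] F [ 0.7164  0.3039 -1.2485] w 0.3403797782191515 ff 59.648839831352234
tip [ 0.6076 -0.3053  0.1178] in guide mm [-30.8928   0.9292   2.6823] ang err deg [0.353  0.1723 0.1109]
scene tip pred [198.8402 243.8318] M [192.082  250.6856]
top tip pred [448.8166 229.9409] M [453.828  222.9822]
```

>>> jog_arm --increments '[{"rotation": [0.3,0,0],"travel": [-7,-0.5,1.5],"jaw": 0},{"rotation": [0,0,0],"travel": [-7,0,0],"jaw": 0},{"rotation": [0,0,0],"travel": [0,0,0],"jaw": 0},{"rotation": [0,0,0],"travel": [0,0,0],"jaw": 0}]'

```text
t: 11.65
tool_pos: [0.4963, -0.2195, 0.1529]
orientation: [-0.916, -2.656, -0.162]
ft_force: [-0.2, 0.1, -2.2]
gripper_width: 0.337
finger_force: 59.6
```

```bash
cat >> g.py <<'E'
def avg(n=8):
    P=[];V=[];F=[]
    for i in range(n):
        bot.capture("wrist");s=bot.sense();P.append(s["tool_pos"]);V.append(Ro.from_rotvec(s["orientation"]));F.append(s["ft_force"])
    A=Ro.concatenate(V).mean().as_matrix();p=np.mean(P,0);print("sd mm",np.std(P,0)*1000,"F guide",np.c_[XG,Y,np.cross(XG,Y)].T@np.mean(F,0),"t",s["t"],"ff",s["finger_force"])
    tipnow({"tool_pos":p},A);return p,A
E
python3 -c "
from g import *
p,A=avg()
import pickle
cs={n:bot.capture(n) for n in('scene','top')};pickle.dump(cs,open('cq.pkl','wb'))
from h import *
# straight rod line fit by bright low-saturation pixels near predicted rod
for n in cs:
    c=cs[n];h=cv2.cvtColor(c['image'],cv2.COLOR_BGR2HSV);a=proj(c,p+A@TIP);b=proj(c,p+A@(TIP+[.085,0,0]));u=(a-b)/np.linalg.norm(a-b);nn=np.array([-u[1],u[0]])
    print(n,a,b,'M',proj(c,M))
    for k in np.linspace(.2,1.3,12):
        q=b+k*(a-b);prof=[int(cv2.getRectSubPix(h[...,1],(1,1),tuple(map(float,q+nn*j)))[0,0]) for j in range(-5,6)];print(round(k,1),prof)
"
```

```text
sd mm [0.061  0.0208 0.0905] F guide [ 0.5043 -0.2271 -1.6587] t 12.05 ff 59.64889705181122
tip [ 0.6171 -0.3143  0.1111] in guide mm [-16.3084  -0.2563   0.8363] ang err deg [0.0631 0.1238 0.0244]
scene [195.6065 247.0099] [214.648  228.8582] M [192.082  250.6856]
0.2 [141, 144, 139, 121, 52, 24, 53, 121, 143, 144, 144]
0.3 [138, 141, 135, 108, 50, 22, 45, 102, 145, 146, 144]
0.4 [140, 144, 144, 114, 61, 23, 54, 108, 150, 147, 141]
0.5 [145, 139, 142, 108, 51, 22, 47, 104, 143, 147, 142]
0.6 [141, 146, 141, 114, 45, 14, 34, 105, 141, 145, 140]
0.7 [137, 143, 140, 118, 47, 20, 37, 102, 138, 139, 141]
0.8 [149, 147, 142, 109, 39, 16, 41, 112, 141, 149, 146]
0.9 [140, 148, 144, 121, 60, 25, 60, 119, 142, 143, 146]
1.0 [140, 145, 146, 135, 100, 69, 99, 132, 142, 141, 138]
1.1 [141, 145, 143, 143, 143, 143, 145, 143, 143, 145, 141]
1.2 [131, 104, 76, 80, 85, 86, 90, 86, 93, 112, 138]
1.3 [118, 59, 16, 10, 12, 13, 16, 11, 15, 54, 112]
top [451.3147 226.8862] [436.6144 248.2792] M [453.828  222.9822]
0.2 [87, 109, 72, 43, 56, 47, 64, 78, 92, 82, 67]
0.3 [88, 78, 60, 66, 71, 65, 79, 74, 92, 96, 85]
0.4 [104, 98, 56, 82, 84, 82, 87, 88, 84, 86, 96]
0.5 [124, 100, 83, 87, 93, 92, 101, 101, 100, 98, 104]
0.6 [132, 126, 96, 81, 93, 90, 88, 90, 100, 103, 104]
0.7 [134, 135, 129, 106, 81, 105, 111, 112, 119, 106, 109]
0.8 [131, 133, 128, 110, 112, 114, 101, 105, 98, 106, 111]
0.9 [117, 116, 115, 116, 112, 100, 104, 97, 109, 96, 99]
1.0 [110, 111, 110, 109, 104, 108, 121, 120, 100, 114, 133]
1.1 [96, 83, 69, 59, 71, 92, 111, 131, 112, 118, 102]
1.2 [50, 30, 31, 34, 42, 68, 93, 106, 121, 108, 109]
1.3 [48, 26, 24, 23, 19, 27, 44, 79, 104, 105, 112]
```

Measured tip is 16 mm out and on axis to within 1 mm, and the scene-view rod profile confirms the alignment. I'm entering the tube.

>>> jog_arm --increments '[{"rotation": [0,0,0],"travel": [-6,0.3,0.7],"jaw": 0},{"rotation": [0,0,0],"travel": [-8,0,0],"jaw": 0},{"rotation": [0,0,0],"travel": [-8,0,0],"jaw": 0},{"rotation": [0,0,0],"travel": [-8,0,0],"jaw": 0},{"rotation": [0,0,0],"travel": [0,0,0],"jaw": 0}]'

```text
t: 12.57
tool_pos: [0.5193, -0.2375, 0.1411]
orientation: [-0.917, -2.656, -0.162]
ft_force: [0.1, -0.2, -2.3]
gripper_width: 0.344
finger_force: 59.6
```

```bash
python3 -c "
from g import *
p,A=avg(4)"
```

```text
sd mm [0.2435 0.2206 0.2868] F guide [ 0.4003  0.1916 -1.4082] t 12.7667 ff 59.64820861816406
tip [ 0.6394 -0.3315  0.0996] in guide mm [14.0758 -0.0308 -0.2934] ang err deg [0.0619 0.0881 0.0115]
```

The tip is 14 mm inside with no contact force. I'll continue.

>>> jog_arm --increments '[{"rotation": [0,0,0],"travel": [-12,0,0],"jaw": 0},{"rotation": [0,0,0],"travel": [-12,0,0],"jaw": 0},{"rotation": [0,0,0],"travel": [-12,0,0],"jaw": 0},{"rotation": [0,0,0],"travel": [-12,0,0],"jaw": 0},{"rotation": [0,0,0],"travel": [-12,0,0],"jaw": 0}]'

```text
t: 13.18
tool_pos: [0.5629, -0.2714, 0.1221]
orientation: [-0.917, -2.656, -0.162]
ft_force: [0.0, -0.2, -1.4]
gripper_width: 0.338
finger_force: 59.6
```

>>> jog_arm --increments '[{"rotation": [0,0,0],"travel": [-8,0,0],"jaw": 0},{"rotation": [0,0,0],"travel": [-5,0,0],"jaw": 0},{"rotation": [0,0,0],"travel": [0,0,0],"jaw": 0},{"rotation": [0,0,0],"travel": [0,0,0],"jaw": 0}]'

```text
t: 13.52
tool_pos: [0.5721, -0.2786, 0.1175]
orientation: [-0.917, -2.655, -0.162]
ft_force: [-0.6, -0.4, -1.4]
gripper_width: 0.338
finger_force: 59.6
```

```bash
python3 -c "
from g import *
p,A=avg(4)"
```

```text
sd mm [0.0332 0.0134 0.0955] F guide [ 0.4614 -0.115  -1.2519] t 13.7167 ff 59.64855909347534
tip [ 0.6931 -0.3734  0.0757] in guide mm [86.256   0.1622  0.5848] ang err deg [0.0624 0.1237 0.0297]
```

Depth is 86 mm. The last 9 mm I'll take in small steps until it stops.

>>> jog_arm --increments '[{"rotation": [0,0,0],"travel": [-3,0,0.3],"jaw": 0},{"rotation": [0,0,0],"travel": [-3,0,0],"jaw": 0},{"rotation": [0,0,0],"travel": [-2,0,0],"jaw": 0},{"rotation": [0,0,0],"travel": [-1,0,0],"jaw": 0}]'

```text
t: 14.05
tool_pos: [0.5765, -0.2821, 0.1155]
orientation: [-0.915, -2.65, -0.165]
ft_force: [-10.9, 7.8, 11.6]
gripper_width: 0.344
finger_force: 60.6
```

>>> jog_arm --increments '[{"rotation": [0,0,0],"travel": [-1,0,0],"jaw": 0},{"rotation": [0,0,0],"travel": [-1,0,0],"jaw": 0},{"rotation": [0,0,0],"travel": [0,0,0],"jaw": 0}]'

```text
t: 14.3
tool_pos: [0.5765, -0.2821, 0.1156]
orientation: [-0.913, -2.647, -0.166]
ft_force: [-13.9, 9.2, 13.8]
gripper_width: 0.338
finger_force: 60.8
```

```bash
python3 -c "
from g import *
p,A=avg(4)"
```

```text
sd mm [0.0102 0.0112 0.0155] F guide [-20.1729  -0.9903   6.9361] t 14.5 ff 60.789527893066406
tip [ 0.6973 -0.3767  0.072 ] in guide mm [92.5078  0.1182 -1.0887] ang err deg [ 0.0545 -0.4194  0.0324]
```

It stopped at the expected depth with about 20 N of axial force and under 0.5° of angle error, so the collar is seated. Now I'll draw it out.

>>> jog_arm --increments '[{"rotation": [0,0,0],"travel": [4,0,0],"jaw": 0},{"rotation": [0,0,0],"travel": [8,0,0],"jaw": 0},{"rotation": [0,0,0],"travel": [12,0,0],"jaw": 0},{"rotation": [0,0,0],"travel": [12,0,0],"jaw": 0},{"rotation": [0,0,0],"travel": [12,0,0],"jaw": 0}]'

```text
t: 14.92
tool_pos: [0.5447, -0.2572, 0.1297]
orientation: [-0.917, -2.656, -0.162]
ft_force: [-1.0, -1.3, -1.3]
gripper_width: 0.338
finger_force: 59.6
```

>>> jog_arm --increments '[{"rotation": [0,0,0],"travel": [12,0,0],"jaw": 0},{"rotation": [0,0,0],"travel": [12,0,0],"jaw": 0},{"rotation": [0,0,0],"travel": [12,0,0],"jaw": 0},{"rotation": [0,0,0],"travel": [12,0,0],"jaw": 0},{"rotation": [0,0,0],"travel": [12,0,0],"jaw": 0}]'

```text
t: 15.33
tool_pos: [0.5003, -0.2224, 0.1503]
orientation: [-0.917, -2.656, -0.162]
ft_force: [-0.5, 0.1, -1.8]
gripper_width: 0.341
finger_force: 59.6
```

>>> jog_arm --increments '[{"rotation": [0,0,0],"travel": [12,0,0],"jaw": 0},{"rotation": [0,0,0],"travel": [12,0,0],"jaw": 0},{"rotation": [0,0,0],"travel": [0,0,0],"jaw": 0},{"rotation": [0,0,0],"travel": [0,0,0],"jaw": 0},{"rotation": [0,0,0],"travel": [0,0,0],"jaw": 0}]'

```text
t: 15.75
tool_pos: [0.4833, -0.209, 0.1582]
orientation: [-0.917, -2.657, -0.162]
ft_force: [1.0, 0.3, -1.8]
gripper_width: 0.342
finger_force: 59.6
```

```bash
python3 -c "
from g import *
p,A=avg(4)
H=np.array([.614,.162])
# final: rod az 45, level, tip at head centre, z .10 ; fly at same height first
for az in(0,30,60):
    R=down(az+90);R[:,0]=-np.array([np.cos(np.radians(az)),np.sin(np.radians(az)),0])
    print(az,'stand-off TCP',np.r_[H,.10]-R@TIP-R[:,0]*-.0)
R=down(120);q=np.r_[H,.10]-R@TIP+R[:,0]*.13
print('standoff',q);rows(q,R,13)
"
```

```text
sd mm [0.1131 0.0539 0.0631] F guide [ 0.4829 -0.2631 -1.8842] t 15.95 ff 59.575324058532715
tip [ 0.6042 -0.3039  0.1159] in guide mm [-33.5763  -0.0007  -0.3242] ang err deg [0.0646 0.1378 0.0149]
0 stand-off TCP [0.455  0.162  0.0873]
30 stand-off TCP [0.4763 0.0825 0.0873]
60 stand-off TCP [0.5345 0.0243 0.0873]
standoff [0.3637 0.0175 0.0873]
from [ 0.4829 -0.2089  0.1579] rotdeg [ 11.8661 -17.4393 -67.3808]
rot [ 0.9 -1.3 -5.2] trav [15  8 11]
rot [ 0.9 -1.3 -5.2] trav [15 10 11]
rot [ 0.9 -1.3 -5.2] trav [14 11 10]
rot [ 0.9 -1.3 -5.2] trav [13 12 10]
rot [ 0.9 -1.3 -5.2] trav [12 14  9]
rot [ 0.9 -1.3 -5.2] trav [11 15  9]
rot [ 0.9 -1.3 -5.2] trav [10 16  8]
rot [ 0.9 -1.3 -5.2] trav [ 8 17  8]
rot [ 0.9 -1.3 -5.2] trav [ 7 18  7]
rot [ 0.9 -1.3 -5.2] trav [ 6 18  7]
rot [ 0.9 -1.3 -5.2] trav [ 4 19  6]
rot [ 0.9 -1.3 -5.2] trav [ 3 19  6]
rot [ 0.9 -1.3 -5.2] trav [ 1 20  6]
```

The gauge is out: tip 33 mm clear, no contact force, still gripped. Next I'll level it, turn the rod to azimuth 60°, and go to a stand-off 120 mm short of the lamp.

```bash
python3 -c "
from g import *
H=np.array([.614,.162]);R=down(150);q=np.r_[H,.10]-R@TIP+R[:,0]*.12
print('standoff',q,R[:,0]);rows(q,R,15)
"
```

```text
standoff [ 0.4745 -0.0796  0.0873] [-0.5   -0.866 -0.   ]
from [ 0.4829 -0.2089  0.1579] rotdeg [ 17.0501 -14.7005 -97.0062]
rot [ 1.1 -1.  -6.5] trav [4 6 6]
rot [ 1.1 -1.  -6.5] trav [3 7 6]
rot [ 1.1 -1.  -6.5] trav [2 7 6]
rot [ 1.1 -1.  -6.5] trav [2 8 6]
rot [ 1.1 -1.  -6.5] trav [1 8 6]
rot [ 1.1 -1.  -6.5] trav [0 8 5]
rot [ 1.1 -1.  -6.5] trav [-1  8  5]
rot [ 1.1 -1.  -6.5] trav [-2  8  5]
rot [ 1.1 -1.  -6.5] trav [-2  8  5]
rot [ 1.1 -1.  -6.5] trav [-3  8  5]
rot [ 1.1 -1.  -6.5] trav [-4  8  5]
rot [ 1.1 -1.  -6.5] trav [-5  7  5]
rot [ 1.1 -1.  -6.5] trav [-5  7  5]
rot [ 1.1 -1.  -6.5] trav [-6  6  5]
rot [ 1.1 -1.  -6.5] trav [-7  5  5]
```

>>> jog_arm --increments '[{"rotation": [1.1,-1,-6.5],"travel": [4,6,6],"jaw": 0},{"rotation": [1.1,-1,-6.5],"travel": [3,7,6],"jaw": 0},{"rotation": [1.1,-1,-6.5],"travel": [2,7,6],"jaw": 0},{"rotation": [1.1,-1,-6.5],"travel": [2,8,6],"jaw": 0},{"rotation": [1.1,-1,-6.5],"travel": [1,8,6],"jaw": 0}]'

```text
t: 16.37
tool_pos: [0.4798, -0.1657, 0.1343]
orientation: [-0.116, -2.906, -0.123]
ft_force: [-1.2, -0.8, -0.8]
gripper_width: 0.343
finger_force: 59.7
```

>>> jog_arm --increments '[{"rotation": [1.1,-1,-6.5],"travel": [0,8,5],"jaw": 0},{"rotation": [1.1,-1,-6.5],"travel": [-1,8,5],"jaw": 0},{"rotation": [1.1,-1,-6.5],"travel": [-2,8,5],"jaw": 0},{"rotation": [1.1,-1,-6.5],"travel": [-2,8,5],"jaw": 0},{"rotation": [1.1,-1,-6.5],"travel": [-3,8,5],"jaw": 0}]'

```text
t: 16.78
tool_pos: [0.4773, -0.1232, 0.112]
orientation: [0.737, -2.934, -0.072]
ft_force: [-0.5, -0.7, -1.9]
gripper_width: 0.345
finger_force: 59.7
```

>>> jog_arm --increments '[{"rotation": [1.1,-1,-6.5],"travel": [-4,8,5],"jaw": 0},{"rotation": [1.1,-1,-6.5],"travel": [-5,7,5],"jaw": 0},{"rotation": [1.1,-1,-6.5],"travel": [-5,7,5],"jaw": 0},{"rotation": [1.1,-1,-6.5],"travel": [-6,6,5],"jaw": 0},{"rotation": [1.1,-1,-6.5],"travel": [-7,5,5],"jaw": 0}]'

```text
t: 17.2
tool_pos: [0.4741, -0.0797, 0.0876]
orientation: [-1.583, 2.703, 0.011]
ft_force: [1.5, 0.7, -1.6]
gripper_width: 0.34
finger_force: 59.7
```

>>> jog_arm --increments '[{"rotation": [0,0,0],"travel": [0,0,0],"jaw": 0},{"rotation": [0,0,0],"travel": [0,0,0],"jaw": 0},{"rotation": [0,0,0],"travel": [0,0,0],"jaw": 0}]'

```text
t: 17.45
tool_pos: [0.4747, -0.0806, 0.0882]
orientation: [-1.572, 2.711, 0.011]
ft_force: [-0.1, 0.8, -1.5]
gripper_width: 0.344
finger_force: 59.7
```

```bash
python3 -c "
from g import *
from h import *
s,A=st();p,A=avg(3)
H=np.array([.614,.162]);R=down(150);q=np.r_[H,.10]-R@TIP;rows(q,R,8)
cs={n:bot.capture(n) for n in('scene','top')};pickle.dump(cs,open('cs.pkl','wb'))
# pad and head check in the pictures
S=cs['scene'];h=cv2.cvtColor(S['image'],cv2.COLOR_BGR2HSV)
m=((h[...,1]<60)&(h[...,2]>50)).astype(np.uint8);x,y=proj(S,np.array([.614,.162,.21])).astype(int);b=blob(m,x,y,30);print('shade scene',(x,y),b[1],b[2])
print('pred rim ends',proj(S,np.array([.614,.114,.192])),proj(S,np.array([.614,.21,.192])),proj(S,np.array([.662,.162,.192])))
T=cs['top'];h=cv2.cvtColor(T['image'],cv2.COLOR_BGR2HSV);m=((h[...,1]<80)&(h[...,2]>30)).astype(np.uint8);x,y=proj(T,np.array([.614,.162,.192])).astype(int);b=blob(m,x,y,40);print('shade top',(x,y),b[1],b[2])
"
```

```text
t 17.45 q [-10.   11.6 -31.   47.3   0.6 -70.3] pos [ 0.4747 -0.0806  0.0882] x [-0.4966 -0.8679 -0.0103] y [-0.868   0.4966  0.002 ] z [ 0.0034  0.0099 -0.9999] F [-0.0838  0.8456 -1.4865] w 0.3443279595591938 ff 59.69544053077698
sd mm [0.0395 0.0208 0.0469] F guide [ 0.6543 -0.217  -1.5777] t 17.6 ff 59.69582140445709
tip [0.5538 0.0572 0.1026] in guide mm [-275.6531  253.0541 -102.5303] ang err deg [-16.5661  15.1784  97.3682]
from [ 0.4749 -0.0807  0.0882] rotdeg [0.0988 0.6091 0.2754]
rot [0.  0.1 0. ] trav [-15   0   0]
rot [0.  0.1 0. ] trav [-15   0   0]
rot [0.  0.1 0. ] trav [-15   0   0]
rot [0.  0.1 0. ] trav [-15   0   0]
rot [0.  0.1 0. ] trav [-15   0   0]
rot [0.  0.1 0. ] trav [-15   0   0]
rot [0.  0.1 0. ] trav [-15   0   0]
rot [0.  0.1 0. ] trav [-15   0   0]
shade scene (np.int64(342), np.int64(245)) [328 238  44  25 622] ((349.5, 250.0), (24.0, 43.0), 90.0)
pred rim ends [326.3656 247.6627] [357.7291 251.8226] [339.9536 262.0306]
shade top (np.int64(277), np.int64(221)) [ 237  204   57   37 1079] ((265.0, 222.0), (36.0, 56.0), 90.0)
```

The lamp shade edges match the prediction in both views, to about 4 mm, so the lamp is still over the pad. Now I'll advance the tip under it.

>>> jog_arm --increments '[{"rotation": [0,0.3,0],"travel": [-15,0,0],"jaw": 0},{"rotation": [0,0.2,0],"travel": [-15,0,0],"jaw": 0},{"rotation": [0,0,0],"travel": [-15,0,0],"jaw": 0},{"rotation": [0,0,0],"travel": [-15,0,0],"jaw": 0},{"rotation": [0,0,0],"travel": [-15,0,0],"jaw": 0}]'

```text
t: 18.12
tool_pos: [0.5118, -0.0145, 0.0883]
orientation: [-1.578, 2.716, 0.004]
ft_force: [0.4, -0.1, -1.0]
gripper_width: 0.342
finger_force: 59.7
```

>>> jog_arm --increments '[{"rotation": [0,0,0],"travel": [-15,0,0],"jaw": 0},{"rotation": [0,0,0],"travel": [-15,0,0],"jaw": 0},{"rotation": [0,0,0],"travel": [-10,0,0],"jaw": 0},{"rotation": [0,0,0],"travel": [-5,0,0],"jaw": 0},{"rotation": [0,0,0],"travel": [0,0,0],"jaw": 0}]'

```text
t: 18.53
tool_pos: [0.534, 0.0249, 0.0883]
orientation: [-1.581, 2.714, 0.004]
ft_force: [0.8, 0.3, -0.9]
gripper_width: 0.341
finger_force: 59.7
```

>>> jog_arm --increments '[{"rotation": [0,0,0],"travel": [0,0,0],"jaw": 0},{"rotation": [0,0,0],"travel": [0,0,0],"jaw": 0},{"rotation": [0,0,0],"travel": [0,0,0],"jaw": 0},{"rotation": [0,0,0],"travel": [0,0,0],"jaw": 0},{"rotation": [0,0,0],"travel": [0,0,0],"jaw": 0}]'

```text
t: 18.95
tool_pos: [0.5333, 0.0237, 0.0884]
orientation: [-1.579, 2.715, 0.004]
ft_force: [0.5, 1.1, -1.5]
gripper_width: 0.338
finger_force: 59.7
```

```bash
python3 -c "
from g import *
from h import *
s,A=st();p,A=avg(4);print('rod axis',-A[:,0])
S=bot.capture('scene');h=cv2.cvtColor(S['image'],cv2.COLOR_BGR2HSV)
m=((h[...,1]<60)&(h[...,2]>50)).astype(np.uint8);b=blob(m,342,245,30);print('shade scene',b[1])
t=p+A@TIP
for k in(.03,.06,.09):
    q=proj(S,t-A@np.array([-k,0,0]));print(k,q,h[int(q[1]+.5),int(q[0]+.5)])
"
```

```text
t 18.95 q [  2.4  16.8 -24.   49.2   0.2 -57.9] pos [0.5333 0.0237 0.0884] x [-0.4948 -0.869  -0.0019] y [-0.869   0.4948  0.0021] z [-0.0009  0.0027 -1.    ] F [ 0.5414  1.0921 -1.5232] w 0.33776522254152097 ff 59.66690719127655
sd mm [0.04   0.0705 0.0119] F guide [ 0.8336 -0.2289 -1.5963] t 19.15 ff 59.66687858104706
tip [0.6121 0.1621 0.1014] in guide mm [-292.9622  371.5407 -110.1157] ang err deg [-16.983   14.7905  97.3838]
rod axis [0.4945 0.8692 0.0021]
shade scene [328 238  44  25 563]
0.03 [333.1497 262.6394] [17 67 72]
0.06 [325.8024 257.9987] [12 90 91]
0.09 [318.5702 253.4307] [ 15 104  96]
```

The tip is at (0.612,0.162,0.101), the rod is level to 0.1°, the arm is still, and the lamp has not moved. Handing in.

```bash
python3 -c "
from station import bot
print(bot.sign_off())"
```

```text
the job is handed in; nothing more can be done
None
```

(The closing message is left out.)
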